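Clip a welded tee piece into the spring work holder

TASK

Put the welded tee piece into the work holder for inspection: with its base plate push the sprung curved arm back, set the piece down flat on the bed with a long edge along the fixed fence, about midway along it, and let go so that the arm clamps it against the fence. Leave the similar angle piece where it lies.

Things in the scene. Friction and masses are not known exactly. Their poses are not given: they have to be found in the camera images.
- tee: Welded steel tee piece, 0.42 kg, standing on its base plate, 48 x 80 mm (x, y), 8 mm thick; one upright plate along the base's MIDDLE is the grip: 8 mm thick (x), 60 long (y), from 8 to 64 mm above the underside. Origin: centre of the underside, z up; y along the upright. Same either way round. A bare flat plate of the same base size and a pipe stub lie nearby, not needed.
- holder: Dark steel slab fixed to the bench; its top, z 12 mm, is the bed. Origin: on the bench, below where the tee's origin belongs; x to the fence, y along it, z up. Slab: x -90 to 45, y -52 to 112 mm. Fence: steel bar, inner face at x 24, 12 thick, y -40 to 40, top at z 20, low enough for the held tee to pass over while its base plate, 9 to 15 mm above the bed, pushes the arm back.
- clip_arm (a joint): Sprung curved arm, upright strip z 15 to 34 mm; pin at holder x -26, y 87, up to z 40. Runs to -y, bulging to the fence; bulge at rest at x -6, y 0. Pushed to -x it swings level (rad): 0 at rest, 0.2 on a seated tee, 0.3 with tee 8 mm off the fence, end stop 0.6. Smooth, oiled. Push 4 N at rest, 6 at 0.2, 8 at 0.4: enough to slide the let-go tee the last 10 mm to the fence.
- angle: The similar steel angle piece, to be left alone: same base plate 48 x 80 x 8 mm (x, y, z) and same upright plate, but along one long EDGE (x 16 to 24 mm), so that it looks like an L from its end. Origin: centre of the underside, z up.
Mind the look-alikes: they are no part of the job. What is shaped like the tee but brown is not meant.

How it is judged (in metres and radians):
On the way, in this order (a step that is already met when the one before it is completed fails the run):
1. the tee is lifted off the bench in the fingers (contact force between the fingers and tee above 1 N and height (world z) of tee above 0.015 m), for 0.1 s.
2. with the tee still in the fingers, the sprung arm is pushed back (contact force between the fingers and tee above 1 N and value of joint clip_arm above 0.15 rad), for 0.1 s.
At the end, for the whole second after the job is handed in: The tee lies flat and upright on the bed (underside within 3.5 mm of it, tilt under 0.1 rad), at rest, its long edge against the fence (origin within 5 mm of the seat across the fence, 20 mm along it, within 10 degrees), with the sprung arm pressing on its other edge (arm at 0.14 to 0.28 rad) (x of tee in the frame of holder between -0.005 and 0.005 m and y of tee in the frame of holder between -0.02 and 0.02 m and z of tee in the frame of holder between 0.009 and 0.0155 m and angle between the y axis of tee and the y axis of holder, either way round below 0.175 rad and angle between tee's own z axis and vertical below 0.1 rad and value of joint clip_arm between 0.14 and 0.28 rad and linear speed of tee below 0.02 m/s); the robot touches nothing.
It fails at once if the angle piece is moved by more than 20 mm (distance of angle from where it was at the start of the episode above 0.02 m).
It also fails if it takes over 35 s, if anything falls off the work surface, if the arm or the gripper's body presses on something with over 40 N, if the wrist force passes 120 N, or if a joint passes its speed limit or range.

ROBOT

A 6-joint arm with a two-finger parallel gripper is mounted at the origin on the work surface. World frame = base frame: x ahead of the robot, y to its left, z up, the work surface at z = 0. Lengths are in mm, angles in rad, forces in N, time in s.
With the tool pointing down it reaches from about 250 to 775 mm from the base axis. Payload 4 kg.
Tool frame: the origin (TCP) lies at the very end of the fingers, on their centre line; the grasp point (between the pads) lies tcp_to_grasp behind it (tcp_to_grasp is the distance from the TCP to the grasp point, in mm); z points along the fingers, y is the line along which they close (so a half turn about z gives the same grasp; the last joint's range is limited). The gripper opens to 85 mm and grips with 20 to 120 N. Pads are 22 mm wide; open, the fingers measure 114 mm over their backs; the gripper's body (76 mm by 85 mm) begins 54 mm behind the grasp point. The pads swing forward as they close: fully open they stand 13 mm farther back than shut.
Start: joints at [-1.209, 0.087, 1.371, -0, 1.684, -0.103], TCP at [246.534, -491.669, 231.341] pointing down, gripper open.
Joint ranges: [-3.1, 3.1], [-0.76, 2.03], [0.27, 2.55], [-1.08, 4.22], [0.17, 2.65], [-2.57, 2.57]. Speed limits (rad/s): [2.79, 2.79, 3.14, 3.14, 3.14, 3.14].

INTERFACE

Orientations are given as [roll, pitch, yaw] about the fixed x, y, z axes, in that order (R = Rz(yaw) Ry(pitch) Rx(roll)).
In Python, from workcell import sense, get_image, hand_in, tcp_to_grasp gives the robot as it stands.
- The arm moves only by the tool carry_out, never from a script. Its argument "plan" is a list that holds one entry, the list of rows, each a list of 4 numbers: the shift along the tool's x, y, z in cm, then the turn about the tool's z in degrees. A call has 1 to 12 rows; each row shifts and turns the commanded pose from where the row before left it, along the tool's axes as they then stand; what a row does not reach is not made up. A row lasts 1/12 s, in which the tool goes at most 41.7 mm and 7.16 degrees, less where a joint would pass 70% of its speed; a pose out of reach is approached as far as the arm can. A call is refused whole if a number of a shift passes 4.17 or a number of a turn 7.16, either way. A call with a gripper value outside its range is refused whole. "claw" is the finger opening in cm, from 0 to 8.54, set as the call begins (left out, the last holds). The fingers move at their own pace and stop on an object; "grip_force" is the grip in N (left out, the last holds). Time passes only in rows, so rows that do not move let the fingers close. It gives the time, the measured TCP pose, the force, the opening and the grip force at its end, in the units of the state.
- sense(): the state, without advancing time (a new reading comes with each control period).
- get_image(name): name is "scene" or "side" or "wrist"; returns a dict with "image" (420x560x3 uint8, red, green, blue), "fov_y" (degrees; the focal length in pixels is half the picture's height over the tangent of half this angle, whatever the lens; pixels are square), "cx", "cy" (the principal point, pixels), "rvec" (rotation vector, rad) and "tvec" (3), from world to camera coordinates, as OpenCV has them. Camera axes: x right, y down, z forward; pixel columns grow to the right and rows downward; lengths in mm; the calibration is good to about 2 mm. A picture is of the moment at which its call begins. There is no depth.
- hand_in(): hands the job in; it is judged then, once.
The state is a dict: "time_s": time; "q": joint angles; "qd": joint speeds; "joint_torque": joint torques, N m; "eef_pos": TCP position; "tool_rot": TCP orientation; "ft_force": force on the tool from outside, world axes, zero at the start; "torque": the same for the moment, N m; "gripper_width": opening from 0.0 (shut) to 1.0 (fully open); "grasp_force": force on a finger pad.
Only numpy, scipy, OpenCV 4.12 (cv2) and the standard library are available. Lean on these libraries where they do the work, as an engineer would, in place of code of your own. Each camera call takes 0.05 s, during which the arm holds its last target. There are 200 camera calls.

## Working session

There is one attempt and no reset: what is moved stays moved. The work goes in short steps, Python scripts to look and compute and a tool call to move; the robot and the scene stay as the last step left them, time stands still between calls to the robot, and variables do not carry over. Pictures are saved under pics/ and viewed, at most 10 in all, crops included, and the job is handed in when it is done.

Besides the shell and the picture viewer there is one more tool, called as name(argument=value, ...), one argument or row to a line, values as JSON. carry_out: Moves the arm, as the interface text tells. Its arguments: {"type":"object","properties":{"plan":{"type":"array"},"claw":{"type":"number"},"grip_force":{"type":"number"}},"required":["plan"]}

```bash
mkdir -p pics; ls; cat > h.py <<'E'
import numpy as np, cv2
from workcell import sense, get_image, hand_in, tcp_to_grasp
def grab(n,tag):
    d=get_image(n); cv2.imwrite(f'pics/{tag}.png',d['image'][:,:,::-1]); 
    np.savez(f'pics/{tag}.npz',**{k:np.array(v) for k,v in d.items()}); return d
def cam(tag):
    d=np.load(f'pics/{tag}.npz'); h=d['image'].shape[0]
    f=h/2/np.tan(np.radians(float(d['fov_y']))/2)
    K=np.array([[f,0,float(d['cx'])],[0,f,float(d['cy'])],[0,0,1]])
    return K,cv2.Rodrigues(d['rvec'].astype(float))[0],d['tvec'].astype(float).reshape(3)
def ray(tag,p):
    K,R,t=cam(tag); v=R.T@np.linalg.inv(K)@np.array([p[0],p[1],1.]); return -R.T@t, v/np.linalg.norm(v)
def onz(tag,p,z):
    c,v=ray(tag,p); return c+v*(z-c[2])/v[2]
def tri(*obs):
    A=np.zeros((3,3));b=np.zeros(3)
    for tag,p in obs:
        c,v=ray(tag,p);M=np.eye(3)-np.outer(v,v);A+=M;b+=M@c
    x=np.linalg.solve(A,b); return x,[float(np.linalg.norm((np.eye(3)-np.outer(ray(*o)[1],ray(*o)[1]))@(x-ray(*o)[0]))) for o in obs]
def proj(tag,X):
    K,R,t=cam(tag); q=K@(R@np.array(X,float)+t); return q[:2]/q[2]
E
python3 - <<'E'
from h import *
for n in('scene','side','wrist'):
    d=grab(n,n+'0'); print(n,d['fov_y'],d['cx'],d['cy'],ray(n+'0',(d['cx'],d['cy'])))
s=sense();print(s,tcp_to_grasp)
a=[cv2.imread(f'pics/{n}0.png') for n in('scene','side','wrist')]
E
```

```text
pics
scene 43.484685388558475 285.31016985784817 207.99502223077124 (array([1241.36641207,   96.46072022,  798.47458961]), array([-0.6343879 , -0.06979199, -0.76985783]))
side 44.80737229291269 285.8244786223867 201.71823516164787 (array([387.97813091, 906.07365839, 619.70045804]), array([ 0.20753806, -0.82212039, -0.53013774]))
wrist 61.80983797161297 275.4397922163073 210.48603540625962 (array([ 315.75366591, -456.78588691,  372.1647386 ]), array([-0.27110303, -0.1332503 , -0.95328249]))
{'time_s': 0.15, 'q': array([-1.20911753e+00,  8.78215326e-02,  1.37190727e+00, -3.19442501e-06,
        1.68358398e+00, -1.03080672e-01]), 'qd': array([-0.00151936, -0.00131329, -0.00357669,  0.00106067, -0.00101341,
       -0.001002  ]), 'joint_torque': array([ 1.22770860e-03, -3.52376962e+01, -3.13679051e+01, -2.87158764e-04,
        8.12160055e-03,  3.44490005e-06]), 'eef_pos': array([ 246.38583041, -491.30763615,  230.38807801]), 'tool_rot': array([-3.13988133e+00, -1.73840237e-04,  4.64758965e-01]), 'ft_force': array([0.4346656 , 0.29371851, 0.39664502]), 'torque': array([ 0.01866523,  0.0277655 , -0.02283964]), 'grasp_force': 0.0, 'gripper_width': 0.9997261632086561} 18.700000000000003
```

View pics/scene0.png

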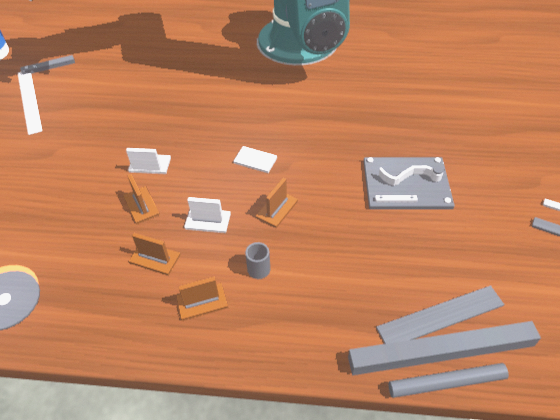

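View pics/side0.png

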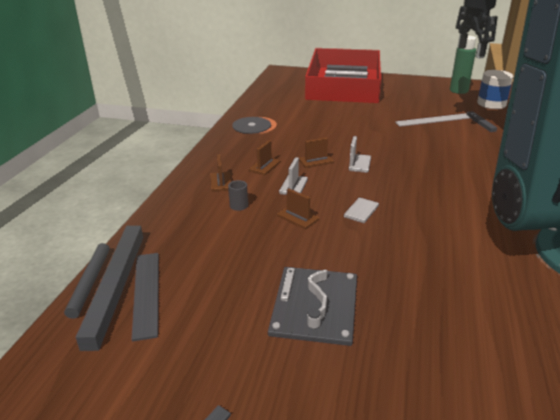

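The scene view shows two white pieces, at (148,160) and (207,213), with brown look-alikes around them. The holder is at (408,183), with its fence at (396,198) and the arm pin at (437,175). I'll enlarge both views.

```bash
python3 - <<'E'
from h import *
a=cv2.imread('pics/scene0.png');b=cv2.imread('pics/side0.png')
r=lambda im,x,y,w,h,s:cv2.resize(im[y:y+h,x:x+w],None,fx=s,fy=s,interpolation=cv2.INTER_CUBIC)
A=r(a,115,138,130,100,3.05)[:300,:396];B=r(b,270,130,130,100,3.05)[:300,:396]
C=r(a,355,145,110,75,3.6)[:270,:396];D=r(b,265,260,110,82,3.6)[:295,:396]
o=np.zeros((600,800,3),np.uint8)
o[:300,:396]=A;o[:300,400:796]=B;o[300:300+C.shape[0],:396]=C;o[300:300+D.shape[0],400:796]=D
cv2.imwrite('pics/crop1.png',o)
E
```

```text
(no output)
```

View pics/crop1.png

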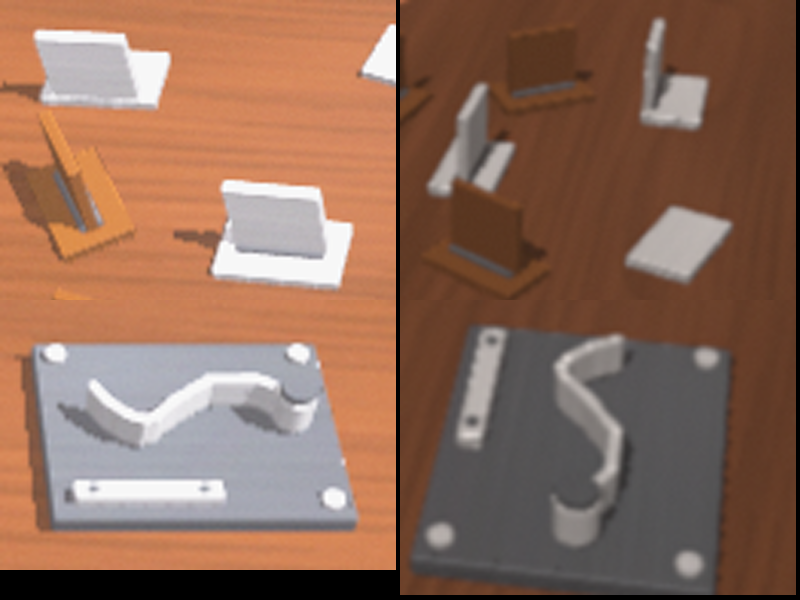

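The upper crops show the white piece at scene (207,213) with its upright mid-base, so that is the tee. The one at (148,160) has its upright on an edge, so it is the angle. The lower crops give the slab corners, and I'll fit both poses to them.

```bash
cat >> h.py <<'E'
from scipy.optimize import least_squares
def fit(obs,x0,z=0):  # obs: (tag,pixel,local pt); x,y,yaw,z free
    def tr(p,X):
        c,s=np.cos(p[2]),np.sin(p[2]); return [p[0]+c*X[0]-s*X[1],p[1]+s*X[0]+c*X[1],p[3]+X[2]]
    f=lambda p:np.concatenate([proj(t,tr(p,X))-px for t,px,X in obs])
    r=least_squares(f,[*x0,z],x_scale=[10,10,.1,10],loss='soft_l1'); return r.x,f(r.x).reshape(-1,2)
E
cat > m.py <<'E'
from h import *
S=lambda x,y:('scene0',np.array([(x+.5)/3.05-.5+115,(y+.5)/3.05-.5+138]))
D=lambda x,y:('side0',np.array([(x-400+.5)/3.05-.5+270,(y+.5)/3.05-.5+130]))
HS=lambda x,y:('scene0',np.array([(x+.5)/3.6-.5+355,(y-300+.5)/3.6-.5+145]))
HD=lambda x,y:('side0',np.array([(x-400+.5)/3.6-.5+265,(y-300+.5)/3.6-.5+260]))
np.set_printoptions(precision=2,suppress=True)
ho=[(*HS(34,346),(-90,-52,12)),(*HS(318,346),(-90,112,12)),(*HS(354,519),(45,112,12)),(*HS(57,521),(45,-52,12)),
(*HD(473,327),(45,-52,12)),(*HD(731,351),(-90,-52,12)),(*HD(712,583),(-90,112,12)),(*HD(417,565),(45,112,12))]
for i,j in((0,5),(1,6),(2,7),(3,4)): print('tri slab',tri(ho[i][:2],ho[j][:2]))
print(fit(ho,(500,300,0)))
to=[(*S(213,275),(24,-40,8)),(*S(338,281),(24,40,8)),(*S(353,222),(-24,40,8)),(*S(223,188),(0,-30,64)),(*S(322,193),(0,30,64)),
(*D(430,187),(24,40,8)),(*D(515,145),(-24,-40,8)),(*D(466,103),(0,30,64)),(*D(484,86),(0,-30,64))]
for i,j in((1,5),(4,7),(3,8)): print('tri tee',tri(to[i][:2],to[j][:2]))
print(fit(to,(550,-100,0)))
E
python3 m.py
```

```text
tri slab (array([440.37, 176.72,  11.81]), [1.3777345068466873, 1.377734506846669])
tri slab (array([429.38, 339.37,  15.6 ]), [2.9502555624237257, 2.9502555624236666])
tri slab (array([556.98, 349.6 ,   8.01]), [0.08692106474078493, 0.08692106474090394])
tri slab (array([572.79, 188.72,  11.49]), [1.4781483708455514, 1.4781483708456957])
(array([524.64, 235.7 ,   0.09,  -0.78]), array([[-0.56, -0.72],
       [-1.25, -1.02],
       [ 1.38,  0.2 ],
       [-0.94, -0.15],
       [-1.05,  0.2 ],
       [-0.  ,  0.68],
       [ 0.87,  3.8 ],
       [-2.06, -1.1 ]]))
tri tee (array([652.98, -82.83,   9.13]), [0.34797204443951957, 0.34797204443950563])
tri tee (array([631.12, -92.08,  74.85]), [6.28941958406666, 6.289419584066577])
tri tee (array([ 627.66, -152.61,   63.1 ]), [1.5432309939145732, 1.5432309939144921])
(array([ 628.54, -121.96,   -0.01,    0.41]), array([[-0.23, -1.  ],
       [ 0.35,  0.01],
       [-0.36, -0.22],
       [-0.22, -0.9 ],
       [-0.61, -0.38],
       [-0.1 ,  0.53],
       [-0.6 ,  0.42],
       [-0.93,  6.16],
       [-0.79,  0.07]]))
```

Both fits agree with the triangulated heights. The tee is near (628,-122) with yaw 0, and the holder is near (525,236) with yaw 0.09. Next I turn the tool to yaw 90° so the fingers close along x, then travel over the tee.

carry_out(
  plan=[
    [[0,0,0,-7.05],[0,0,0,-7.05],[0,0,0,-7.05],[0,0,0,-7.05],[0,0,0,-7.05],[0,0,0,-7.05],[0,0,0,-7.05],[0,0,0,-7.05],[0,0,0,-7.0]],
  ],
)

```text
time_s: 0.9
eef_pos: [246.5, -491.4, 230.8]
tool_rot: [-3.141, -0.001, 1.577]
ft_force: [0.7, 1.3, -0.2]
gripper_width: 0.999
grasp_force: 0.0
```

carry_out(
  plan=[
    [[2.6,2.7,0,0],[2.6,2.7,0,0],[2.6,2.7,0,0],[2.6,2.7,0,0],[2.6,2.7,0,0],[2.6,2.7,0,0],[2.6,2.7,0,0],[2.6,2.7,0,0],[2.6,2.7,0,0],[2.6,2.7,0,0],[2.6,2.7,0,0],[2.6,2.7,0,0]],
  ],
)

```text
time_s: 1.9
eef_pos: [571.3, -177.8, 230.9]
tool_rot: [-3.141, -0.0, 1.572]
ft_force: [-0.3, -0.1, -0.2]
gripper_width: 1.001
grasp_force: 0.0
```

Now above the tee at (628,-122), with a look from the wrist.

carry_out(
  plan=[
    [[2.6,2.85,0,0],[2.6,2.85,0,0],[0.4,0,0,0],[0,0,0,0],[0,0,0,0]],
  ],
)

```text
time_s: 2.32
eef_pos: [627.0, -123.4, 230.6]
tool_rot: [-3.14, 0.0, 1.572]
ft_force: [-0.2, 0.7, 0.2]
gripper_width: 0.997
grasp_force: 0.0
```

```bash
python3 - <<'E'
from h import *
np.set_printoptions(precision=2,suppress=True)
grab('wrist','w1'); print(sense()['eef_pos'])
for X in [(628.5,-92,64),(628.5,-152,64),(652.5,-82,8),(604.5,-82,8),(604.5,-162,8),(652.5,-162,8)]: print(proj('w1',X))
E
```

```text
[ 626.7  -124.18  231.08]
[277.5  154.23]
[277.32 218.9 ]
[300.88 136.29]
[253.89 136.23]
[255.18 210.87]
[299.21 210.95]
```

View pics/w1.png

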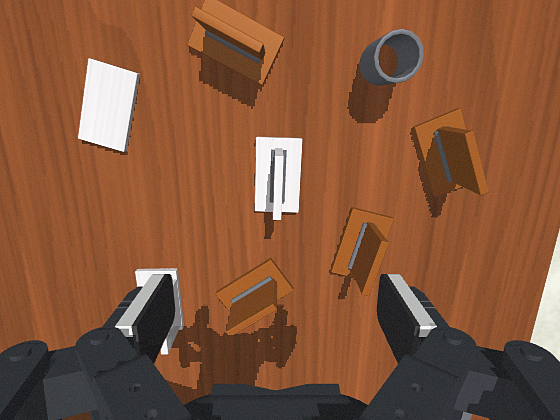

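The wrist view shows the tee at base corners (256,138), (302,138), (255,211), (299,213), with the upright top ending at (277,219). That is within about 2 px of prediction. The fingers clear the brown pieces and the angle at (160,310). I refit with this view.

```bash
cat > m2.py <<'E'
from m import *
w=[('w1',np.array(p),X) for p,X in (((256,138),(-24,40,8)),((302,138),(24,40,8)),((255,211),(-24,-40,8)),((299,213.5),(24,-40,8)),((278.5,150),(0,30,64)),((277.5,220),(0,-30,64)))]
to.pop(7)
print('W',fit(w,(628,-122,0))); print('ALL',fit(to+w,(628,-122,0)))
E
python3 m2.py | sed -n '/W/,$p'
```

```text
W (array([ 629.14, -123.33,   -0.02,   -0.87]), array([[-0.61, -1.01],
       [ 0.21,  0.03],
       [ 0.08,  0.35],
       [-0.05, -1.21],
       [ 0.42,  5.61],
       [-0.16, -0.06]]))
ALL (array([ 629.03, -122.67,   -0.02,    0.29]), array([[-0.73, -0.99],
       [-0.25,  0.42],
       [-0.65,  0.19],
       [-0.6 , -0.83],
       [-1.06, -0.01],
       [-0.39,  0.31],
       [-0.57,  0.38],
       [-0.78, -0.02],
       [-0.91, -1.49],
       [ 0.09, -0.58],
       [ 0.  ,  0.16],
       [ 0.03, -1.52],
       [ 0.21,  5.04],
       [-0.18, -0.32]]))
```

Tee at (629,-123), yaw -0.02, underside at z 0 as expected. Descending to TCP z≈29 gives a high grip, so the fingertips stay above the arm later.

carry_out(
  plan=[
    [[0,0.2,2.5,1.1],[0,0,3,0],[0,0,3,0],[0,0,3,0],[0,0,3,0],[0,0,2.5,0],[0,0,1.5,0],[0,0,1,0],[0,0,0.6,0],[0,0,0,0],[0,0,0,0]],
  ],
  claw=4.5,
)

```text
time_s: 3.28
eef_pos: [629.8, -124.3, 31.6]
tool_rot: [3.14, 0.001, 1.551]
ft_force: [0.2, 0.1, -0.5]
gripper_width: 0.522
grasp_force: 0.0
```

carry_out(
  plan=[
    [[0,0,0,0],[0,0,0,0],[0,0,0,0],[0,0,0,0],[0,0,0,0],[0,0,0,0],[0,0,0,0],[0,0,0,0]],
  ],
  claw=0,
  grip_force=80,
)

```text
time_s: 3.95
eef_pos: [629.7, -123.6, 31.6]
tool_rot: [3.14, 0.001, 1.552]
ft_force: [-2.7, -0.6, 5.8]
gripper_width: 0.08
grasp_force: 80.7
```

Gripped (width 0.08, 80 N). Next I lift and travel toward the holder for a look.

carry_out(
  plan=[
    [[0,0,-1,0],[0,0,-2.5,0],[0,0,-3.5,0],[0,0,-3.5,0],[0,0,-3.5,0],[0,0,-3,0],[2.7,-0.9,0,0],[2.7,-0.9,0,0],[2.7,-0.9,0,0],[2.7,-0.9,0,0],[2.7,-0.9,0,0]],
  ],
)

```text
time_s: 4.87
eef_pos: [585.8, 13.7, 199.0]
tool_rot: [-3.139, -0.0, 1.552]
ft_force: [-0.4, 0.3, -3.5]
gripper_width: 0.08
grasp_force: 79.5
```

carry_out(
  plan=[
    [[2.7,-0.9,0,0],[2.7,-0.9,0,0],[2.7,-0.9,0,0],[2.7,-0.9,0,0],[2.7,-0.9,0,0],[0,0,0,0],[0,0,0,0],[0,0,0,0]],
  ],
)

```text
time_s: 5.53
eef_pos: [544.1, 148.0, 199.5]
tool_rot: [-3.14, 0.001, 1.553]
ft_force: [0.9, -0.7, -3.9]
gripper_width: 0.078
grasp_force: 79.6
```

```bash
python3 - <<'E'
from h import *
np.set_printoptions(precision=2,suppress=True)
grab('wrist','w2'); print(sense()['eef_pos'],sense()['grasp_force'])
c,s=np.cos(.09),np.sin(.09)
for n,X in dict(c0=(-90,-52,12),c1=(-90,112,12),c2=(45,112,12),c3=(45,-52,12),f0=(24,-40,20),f1=(24,40,20),f2=(36,40,20),f3=(36,-40,20),pin=(-26,87,40)).items(): print(n,proj('w2',(524.6+c*X[0]-s*X[1],235.7+s*X[0]+c*X[1],X[2])))
im=cv2.imread('pics/w2.png'); cv2.imwrite('pics/w2b.png',cv2.resize(im,(800,600),interpolation=cv2.INTER_CUBIC))
E
```

```text
[544.35 147.51 199.62] 79.5961332321167
c0 [164.   156.68]
c1 [122.25 -47.15]
c2 [290.35 -69.16]
c3 [307.25 140.98]
f0 [283.55 131.07]
f1 [273.77  32.94]
f2 [288.2  31.2]
f3 [296.89 129.59]
pin [199.3  -33.79]
```

View pics/w2b.png

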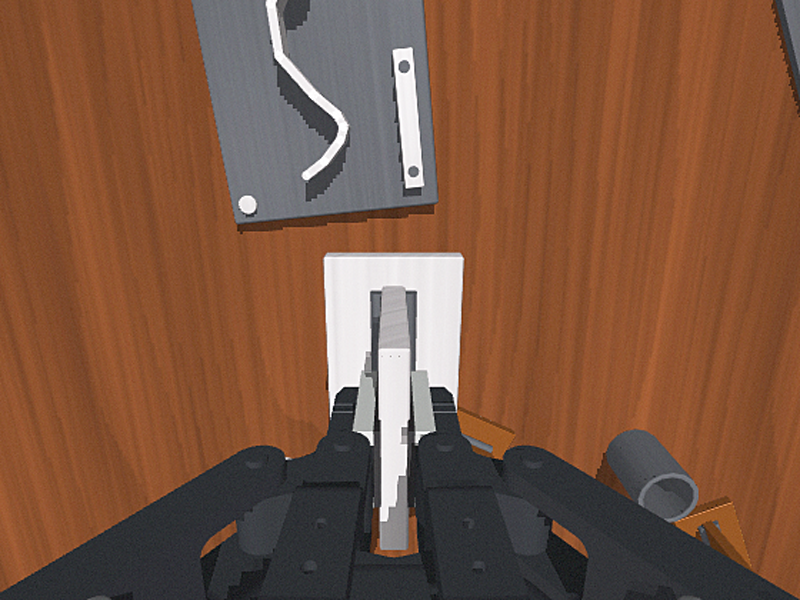

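The view shows the near slab corners at (167,155) and (306,141), the fence top corners at (283.5,131.5), (275,33.5), (288,33), (297,130), and the bulge at (241,87). All are within 1–3 px of prediction. The held tee's base far corners are at (227.5,178.5) and (324,178.5). I fit once more.

```bash
cat > m3.py <<'E'
from m import *
w=[('w2',np.array(p)/(800/560),X) for p,X in (((238,222),(-90,-52,12)),((437,202),(45,-52,12)),((405,188),(24,-40,20)),((393,48),(24,40,20)),((411,47),(36,40,20)),((424,186),(36,-40,20)))]
ho.pop(6)
for r in (fit(w,(524,236,.09)),fit(ho+w,(524,236,.09))): print('H',r[0],'\n',np.abs(r[1]).max(0))
# bulge at rest, top edge z34
p=onz('w2',np.array((344,125))*.7,34); print('bulge',p)
s=sense(); P=s['eef_pos']
print('tee held corners', [onz('w2',np.array(q)*.7,P[2]-23.6)-P for q in ((325,255),(463,255))])
E
python3 m3.py | sed -n '/H/,$p'
```

```text
H [524.9  235.37   0.08  -5.49] 
 [0.99 1.12]
H [524.62 235.41   0.08  -2.25] 
 [2.29 1.25]
bulge [516.88 235.13  34.  ]
tee held corners [array([-22.33,  41.94, -23.6 ]), array([ 24.07,  41.11, -23.6 ])]
```

Holder at (524.7,235.4), yaw 0.083, and the tee sits square in the grip. Next I go beside the seat, over the fence (local x +32), turn by 5.8° and lower to an underside of about 24 mm.

carry_out(
  plan=[
    [[3,0.35,0,0],[3,0.35,0,0],[3,0.3,0,0],[0,0,0,-5.8],[0,0,3,0],[0,0,3,0],[0,0,3,0],[0,0,2.5,0],[0,0,1.5,0],[0,0,0.8,0],[0,0,0,0],[0,0,0,0]],
  ],
)

```text
time_s: 6.58
eef_pos: [556.7, 237.3, 62.6]
tool_rot: [3.141, 0.0, 1.652]
ft_force: [0.0, 0.4, -3.8]
gripper_width: 0.082
grasp_force: 79.4
```

```bash
python3 - <<'E'
from h import *
np.set_printoptions(precision=2,suppress=True)
s=sense();P=s['eef_pos'];print(P,s['tool_rot'],s['ft_force'])
c,q=np.cos(.083),np.sin(.083);d=P-[524.7,235.4,0];print('local tcp',c*d[0]+q*d[1],-q*d[0]+c*d[1])
grab('side','s3');grab('scene','c3')
a=cv2.imread('pics/side'[:0]+'pics/s3.png')[235:345,255:385];b=cv2.imread('pics/c3.png')[110:220,345:475]
f=lambda i:cv2.resize(i,(396,335),interpolation=cv2.INTER_CUBIC)
cv2.imwrite('pics/crop3.png',np.hstack([f(b),f(a)]))
E
```

```text
[556.75 237.3   62.6 ] [3.14 0.   1.65] [ 0.02  0.43 -3.77]
local tcp 32.0942767607031 -0.7612151164844505
```

View pics/crop3.png

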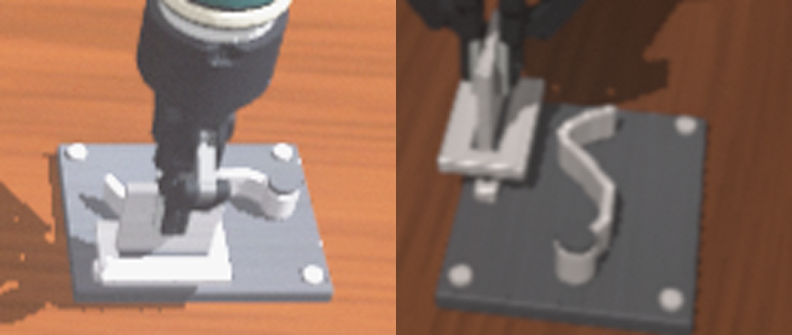

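The tee hovers over the fence with the arm still at rest, on the fence side of the bulge, and the underside is at about 31 mm. Lower 6.5 mm, then push 38 mm toward -x.

carry_out(
  plan=[
    [[0,0,0.4,0],[0,0,0.25,0],[0,0,0,0],[0,-0.5,0,0],[0,-0.5,0,0],[0,-0.5,0,0],[0,-0.5,0,0],[0,-0.5,0,0],[0,-0.5,0,0],[0,-0.5,0,0],[0,-0.3,0,0],[0,0,0,0]],
  ],
)

```text
time_s: 7.68
eef_pos: [520.5, 234.7, 57.4]
tool_rot: [3.134, 0.0, 1.653]
ft_force: [6.9, -1.2, -3.8]
gripper_width: 0.08
grasp_force: 79.4
```

```bash
python3 - <<'E'
from h import *
np.set_printoptions(precision=2,suppress=True)
s=sense();P=s['eef_pos'];print(P,s['tool_rot'],s['ft_force'],s['torque'])
c,q=np.cos(.083),np.sin(.083);d=P-[524.7,235.4,0];print('local tcp',c*d[0]+q*d[1],-q*d[0]+c*d[1])
grab('side','s4');grab('scene','c4');grab('wrist','w4')
a=cv2.imread('pics/s4.png')[235:345,255:385];b=cv2.imread('pics/c4.png')[110:220,345:475]
f=lambda i:cv2.resize(i,(396,335),interpolation=cv2.INTER_CUBIC)
w=cv2.resize(cv2.imread('pics/w4.png')[0:180,160:400],(344,258))
o=np.zeros((600,792,3),np.uint8);o[:335]=np.hstack([f(b),f(a)]);o[338:596,:344]=w
cv2.imwrite('pics/crop4.png',o)
E
```

```text
[520.48 234.71  57.44] [3.13 0.   1.65] [ 6.93 -1.17 -3.76] [-0.08 -1.23  0.09]
local tcp -4.261935713323278 -0.3355495280086843
```

View pics/crop4.png

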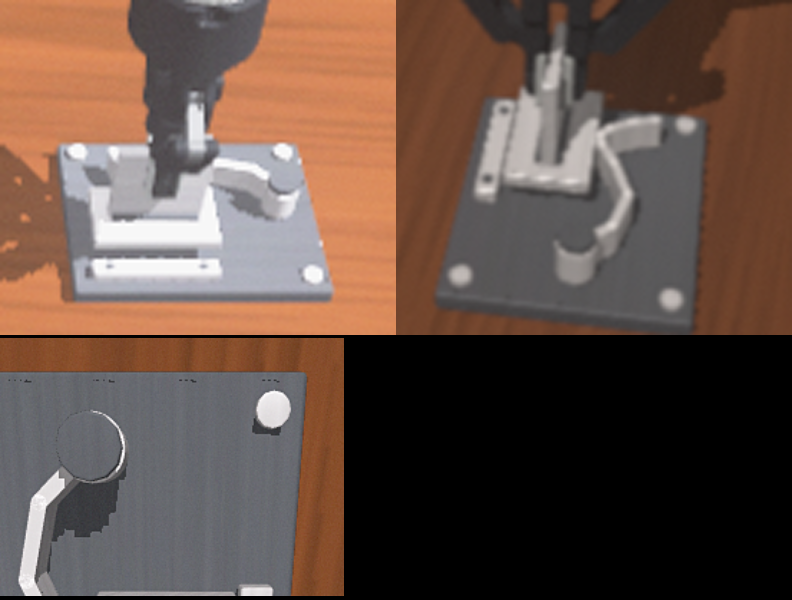

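The arm is pushed back at about 7 N, with the tee parallel to the fence and clear of it. I go 1.5 mm further, then lower to the bed.

carry_out(
  plan=[
    [[0,-0.15,0,0],[0,0,0.5,0],[0,0,0.4,0],[0,0,0.3,0],[0,0,0.1,0],[0,0,0,0]],
  ],
)

```text
time_s: 8.33
eef_pos: [519.9, 235.3, 44.9]
tool_rot: [3.132, -0.001, 1.653]
ft_force: [6.8, 0.9, -3.3]
gripper_width: 0.078
grasp_force: 79.5
```

carry_out(
  plan=[
    [[0,0,0.08,0],[0,0,0.08,0],[0,0,0,0]],
  ],
)

```text
time_s: 8.58
eef_pos: [520.2, 235.4, 43.8]
tool_rot: [3.131, -0.001, 1.653]
ft_force: [5.6, 0.3, -2.7]
gripper_width: 0.08
grasp_force: 79.7
```

carry_out(
  plan=[
    [[0,0,0.07,0],[0,0,0,0],[0,0,0,0]],
  ],
)

```text
time_s: 8.83
eef_pos: [520.3, 235.5, 43.7]
tool_rot: [3.131, -0.001, 1.653]
ft_force: [5.6, 0.7, -0.1]
gripper_width: 0.084
grasp_force: 80.1
```

The weight is now on the bed (Fz went from -3.8 to about 0). Releasing with a moderate opening; the fingertips at z 44 stay above the arm top at z 34.

carry_out(
  plan=[
    [[0,0,0,0],[0,0,0,0],[0,0,0,0],[0,0,0,0],[0,0,0,0],[0,0,0,0]],
  ],
  claw=4,
)

```text
time_s: 9.33
eef_pos: [516.2, 234.6, 40.2]
tool_rot: [-3.141, 0.0, 1.653]
ft_force: [-0.7, 0.7, 0.3]
gripper_width: 0.471
grasp_force: 0.0
```

carry_out(
  plan=[
    [[0,0.3,-0.5,0],[0,0,-1,0],[0,0,-2.5,0],[0,0,-3,0],[0,0,-3,0],[0,0,-3,0],[-3,0,-2,0],[-3,0,0,0],[-3,0,0,0],[0,0,0,0],[0,0,0,0]],
  ],
)

```text
time_s: 10.25
eef_pos: [527.5, 144.1, 191.7]
tool_rot: [3.14, -0.0, 1.651]
ft_force: [-0.6, 0.6, -0.4]
gripper_width: 0.47
grasp_force: 0.0
```

```bash
python3 - <<'E'
from h import *
s=sense();print(s['eef_pos'],s['ft_force'])
grab('side','s5');grab('scene','c5');grab('wrist','w5')
a=cv2.imread('pics/s5.png')[235:345,255:385];b=cv2.imread('pics/c5.png')[125:235,345:475]
f=lambda i:cv2.resize(i,(396,335),interpolation=cv2.INTER_CUBIC)
w=cv2.imread('pics/w5.png')[0:262]
o=np.zeros((600,792,3),np.uint8);o[:335]=np.hstack([f(b),f(a)]);o[338:,:560]=w
cv2.imwrite('pics/crop5.png',o)
E
```

```text
[527.52010612 144.12521071 191.72282744] [-0.55139806  0.56442034 -0.38084852]
```

View pics/crop5.png

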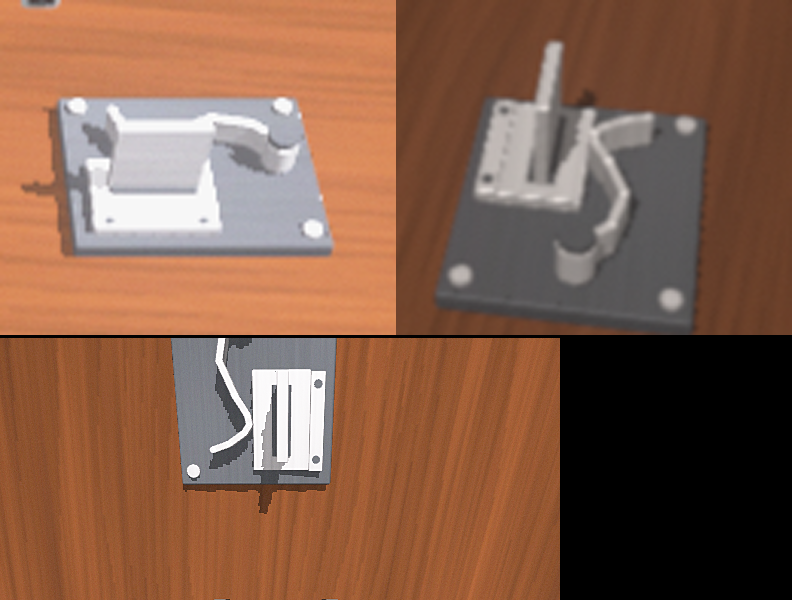

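All three views show the tee flat on the bed, its edge tight along the fence and centred on it. The bulge presses on the other edge (wrist crop (250,420)), and the gripper is clear. Handing in.

```bash
python3 -c "
from workcell import hand_in
print(hand_in())"
```

```text
the job is handed in; nothing more can be done
None
```

I put the tee in the holder, flat on the bed and centred along the fence with the sprung arm clamping it, didn't touch the angle piece, and handed the job in; no verdict came back, so this rests on the last camera views.

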